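# Put the rubber stamp away in the drawer

## Robot

A 7-joint arm with a two-finger parallel gripper is mounted at the origin on a cart in front of the work surface, level with it; the furniture and walls round the work are solid. World frame = base frame: x ahead of the robot, y to its left, z up, the work surface at z = 0. Lengths are in mm, angles in rad, forces in N, time in s.
With the tool pointing down it reaches from about 350 to 900 mm from the base axis. Payload 8.1 kg.
Tool frame: the origin (TCP) lies midway between the tips of the shut fingers; the grasp point (between the pads) lies 19 mm behind it; z points along the fingers, y is the direction in which the jaws open and shut (so a half turn about z gives the same grasp; the last joint's range is limited). The gripper opens to 85 mm and grips with 20 to 120 N. Pads are 22 mm wide; open, the fingers measure 114 mm over their backs; the gripper's body (76 mm by 85 mm) begins 54 mm behind the grasp point. The pads swing forward as they close: fully open they stand 13 mm farther back than shut.
Start: joints at [-1.367, 0.434, 0.025, 1.573, -0.012, 1.134, -0.075], TCP at [188.783, 595.821, 231.323] pointing down, gripper open.
Joint ranges: [-2.62, 2.62], [-0.44, 2.09], [-1.27, 1.32], [0.08, 2.57], [-1.32, 4.46], [0.12, 2], [-2.74, 2.74]. Speed limits (rad/s): [2.22, 2.22, 3.01, 3.01, 3.14, 3.14, 3.14].

## Interface

Orientations are given as a unit quaternion [w, x, y, z].
In Python, from workcell import env gives the robot as it stands.
- The arm moves only by the tool servo_tool, never from a script. Its arguments are lists of equal length, an entry for each row: "translation": the shift along the world's x, y, z in mm, a list of three; "delta_rot": the turn, a rotation vector about the world's x, y, z in degrees, a list of three. A call has 1 to 5 rows; each row is the pose to reach, as a shift and turn from the pose commanded when the call began; what a row does not reach only later rows make up. A row lasts 1/10 s, in which the tool goes at most 50 mm and 8.59 degrees, less where a joint would pass 70% of its speed; a pose out of reach is approached as far as the arm can. A call with a gripper value outside its range is refused whole. "gripper" is the closure, from 0 (fully open) to 1 (shut), set as the call begins (left out, the last holds). The fingers move at their own pace and stop on an object; "force" is the grip in N (left out, the last holds). Time passes only in rows, so rows that repeat a pose let the fingers close. It gives the time, the measured TCP pose, the force and the opening at its end, in the units of the state.
- env.read_state(): the state, without advancing time (a new reading comes with each control period).
- env.capture(name): name is "scene" or "top" or "wrist"; returns the picture (384x512x3 uint8, blue, green, red); there is no depth.
- env.camera_info(name): a dict with "K" (3x3 intrinsics, pixels), "xyz" and "attitude" of the camera in the world; the wrist camera has in their place "mount" (4x4, takes a point from camera to tool coordinates, whose origin is the TCP and whose axes are the flange's). Camera axes: x right, y down, z forward; pixel columns grow to the right and rows downward; lengths in mm; the calibration is good to about 2 mm. A picture is of the moment at which its call begins: read the wrist's pose just before it. camera_info takes no time and is no camera call.
- env.sign_off(): hands the job in, once; it reports no verdict.
The state is a dict: "time": time; "joints": joint angles; "joint_velocities": joint speeds; "effort": joint torques, N m; "tcp_pos": TCP position; "tcp_rot": TCP orientation; "contact_force": force on the tool from outside, world axes, zero at the start; "torque": the same for the moment, N m; "finger_gap": opening from 0.0 (shut) to 1.0 (fully open).
Only numpy, scipy, OpenCV 4.12 (cv2) and the standard library are available. Lean on these libraries where they do the work, as an engineer would, in place of code of your own. Each camera call takes 0.05 s, during which the arm holds its last target.

## Task

Put the wooden rubber stamp away: stand it upright on its foot in the open drawer of the small drawer unit on the desk, let go of it, then push the drawer fully shut. The stamp must still be standing in the drawer at the end; leave the glue stick and the correction bottle standing where they are.

Things in the scene. Friction and masses are not known exactly. Their poses are not given: they have to be found in the camera images.
- rubber_stamp: Wooden rubber stamp, about 60 g, standing on the desk, 68 mm tall: flat foot 30 x 52 mm (x, y) and 17 mm high, narrow neck, and a turned round knob 27 mm wide from 30 to 68 mm height. Origin: centre of the underside, z axis up. Pinch the knob from above, in any direction, 48 mm above the origin.
- unit_drawer0 (a joint): Drawer of a low wooden drawer unit (220 mm deep, 260 wide, 115 high) fixed on the right of the desk, front towards the robot, turned a little. Value: how far it is pulled out, in m; 0 is fully shut, 0.12 to 0.145 at the start. About 1 N of friction, no catch, stays where it is left.
- drawer_floor (a point): Point on the empty drawer's inner floor, moving with it, 22 mm above the desk, mid-width, 60 mm behind the front's inner face, uncovered at the start. x axis: shutting direction, z up. Inside: x -60 to +115, y -109 to +109 mm; side walls 71, front panel 79, unit's top 93 mm above this floor (81 clear under it). Uncovered floor ends at x = joint value - 66 mm.
- glue_stick: Glue stick, a cylinder 26 mm in diameter and 93 mm tall, standing loose on the desk near the stamp. To be left alone. Origin: centre of the underside, z axis up.
- correction_bottle: Small bottle of correction fluid, 30 mm in diameter with a narrower cap, 74 mm tall, standing loose on the desk near the stamp. To be left alone. Origin: centre of the underside, z axis up.
- unit_drawer0_handle (a point): Middle of the drawer's steel bar handle, a horizontal bar 120 mm long and 11 mm thick standing 35 mm off the front panel, about 77 mm above the desk; moves with the drawer. x axis: shutting direction, z up. Pushing the bar or the panel shuts the drawer. From drawer_floor it is 116 mm towards -x and 55 mm up.

How it is judged:
By the outcome, as a careful person would: the job done as asked, in the order asked, and still so for the second after the job is handed in, with the robot touching nothing.
It also fails if it takes over 51 s, if anything falls off the work surface, if the arm or the gripper's body presses on something with over 40 N, if the wrist force passes 120 N, or if a joint passes its speed limit or range.

## Working session

There is one attempt and no reset: what is moved stays moved. The work goes in short steps, Python scripts to look and compute and a tool call to move; the robot and the scene stay as the last step left them, time stands still between calls to the robot, and variables do not carry over. Pictures are saved under pics/ and viewed, and the job is handed in when it is done.

Besides the shell and the picture viewer there is one more tool, called after "Emit:" as a command line: name --argument value ..., lists and objects as JSON in quotes. servo_tool: Moves the arm, as the interface text tells. Its arguments: {"type":"object","properties":{"translation":{"type":"array"},"delta_rot":{"type":"array"},"gripper":{"type":"number"},"force":{"type":"number"}},"required":["translation","delta_rot"]}

```bash
mkdir -p pics; python3 - <<'E'
from workcell import env
import cv2
s=env.read_state();print(s)
for n in("scene","top","wrist"):
    print(n,env.camera_info(n)); cv2.imwrite(f"pics/{n}0.png",env.capture(n))
E
```

```text
{'time': 0.0, 'joints': array([-1.36658115,  0.43519619,  0.02495515,  1.57410879, -0.01159508,
        1.13396133, -0.07510798]), 'joint_velocities': array([-0.00142025, -0.00224518, -0.00012134, -0.0003527 , -0.00023618,
       -0.00107786,  0.00062434]), 'effort': array([ 9.57465727e-05, -6.70448256e+01,  1.02534145e+00, -3.16232264e+01,
        1.55902404e-02,  1.21229325e-02,  1.14447971e-05]), 'tcp_pos': array([188.65999262, 595.32354893, 230.53786526]), 'tcp_rot': array([-4.92369511e-05,  1.52836017e-01,  9.88251267e-01, -7.62822711e-04]), 'contact_force': array([-0.4764153 ,  0.26719272, -0.07721878]), 'torque': array([-0.00952092,  0.00519955, -0.00152948]), 'finger_gap': 1.004981083036609}
scene {'K': array([[428.61496699,   0.        , 251.90312435],
       [  0.        , 428.61496699, 192.45802394],
       [  0.        ,   0.        ,   1.        ]]), 'xyz': array([ 272.74625491, -547.71302364,  882.26979733]), 'attitude': array([-0.33136982,  0.91173828, -0.22999835,  0.07764091])}
top {'K': array([[386.22483699,   0.        , 250.57569929],
       [  0.        , 386.22483699, 185.57759986],
       [  0.        ,   0.        ,   1.        ]]), 'xyz': array([ 543.12135006,   58.71231371, 1138.22641319]), 'attitude': array([-0.01685448,  0.71125946, -0.70243049,  0.02042854])}
wrist {'K': array([[323.00338875,   0.        , 259.8907372 ],
       [  0.        , 323.00338875, 186.90432271],
       [  0.        ,   0.        ,   1.        ]]), 'mount': array([[ 6.95677405e-05, -9.47347431e-01, -3.20207495e-01,
         8.37645266e+01],
       [ 9.99999776e-01, -1.47478945e-04,  6.53580968e-04,
         1.12868396e+00],
       [-6.66392114e-04, -3.20207469e-01,  9.47347208e-01,
        -1.42647045e+02],
       [ 0.00000000e+00,  0.00000000e+00,  0.00000000e+00,
         1.00000000e+00]])}
```

View pics/scene0.png

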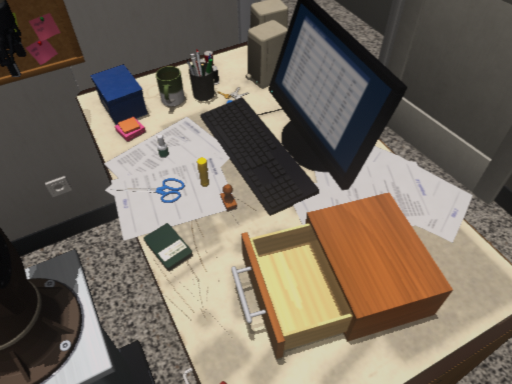

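View pics/top0.png

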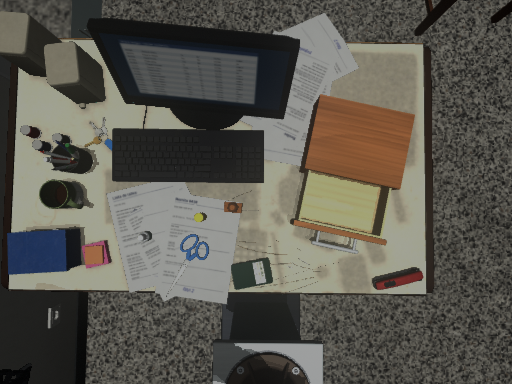

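View pics/wrist0.png

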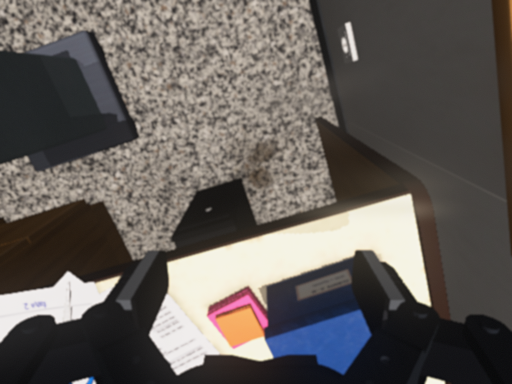

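The scene view shows the stamp at about (229,197), the glue stick at (203,172), the bottle at (163,148) and the open drawer around (300,285). In the top view the stamp is at (233,207), the glue at (200,216) and the bottle at (147,236). Next I'll zoom in and triangulate.

```bash
cat > h.py <<'E'
import numpy as np, cv2
from scipy.spatial.transform import Rotation as R
from workcell import env
def rot(q): return R.from_quat([q[1],q[2],q[3],q[0]]).as_matrix()
def cam(n,st=None):
    c=env.camera_info(n)
    if n!="wrist": return c["K"],rot(c["attitude"]),np.array(c["xyz"])
    T=np.eye(4);T[:3,:3]=rot(st["tcp_rot"]);T[:3,3]=st["tcp_pos"];M=T@c["mount"]
    return c["K"],M[:3,:3],M[:3,3]
def ray(n,uv,st=None):
    K,Rm,p=cam(n,st); d=Rm@np.linalg.inv(K)@[*uv,1]; return p,d/np.linalg.norm(d)
def plane(n,uv,z,st=None):
    p,d=ray(n,uv,st); return p+d*(z-p[2])/d[2]
def two(a,ua,b,ub):
    p,d=ray(a,ua);q,e=ray(b,ub); s=np.linalg.lstsq(np.c_[d,-e],q-p,rcond=None)[0]
    A=p+s[0]*d;B=q+s[1]*e; return (A+B)/2,np.linalg.norm(A-B)
def proj(n,X,st=None):
    K,Rm,p=cam(n,st); v=K@(Rm.T@(np.array(X)-p)); return v[:2]/v[2]
E
python3 - <<'E'
import cv2
a=cv2.imread("pics/scene0.png");b=cv2.imread("pics/top0.png")
def z(i,x0,y0,x1,y1,k): return cv2.resize(i[y0:y1,x0:x1],None,fx=k,fy=k,interpolation=cv2.INTER_CUBIC)
cv2.imwrite("pics/zs.png",z(a,150,130,270,220,6))
cv2.imwrite("pics/zt.png",z(b,130,185,260,250,6))
cv2.imwrite("pics/zds.png",z(a,225,190,365,355,3.5))
cv2.imwrite("pics/zdt.png",z(b,280,160,400,260,6))
E
```

```text
(no output)
```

View pics/zs.png

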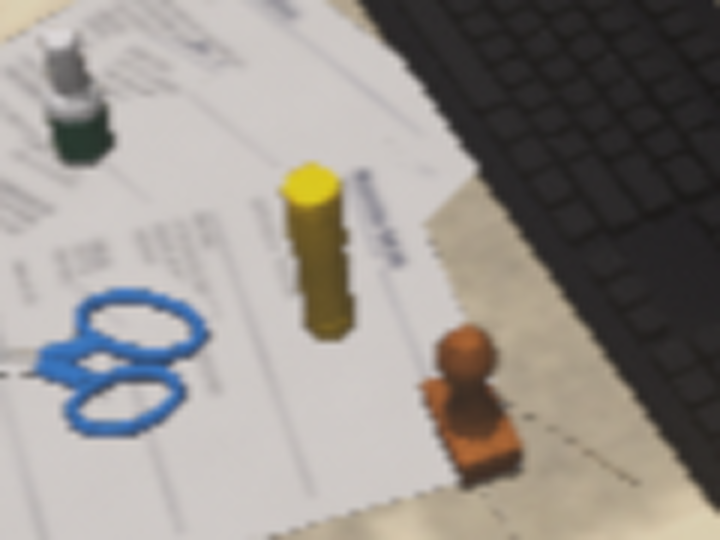

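View pics/zt.png

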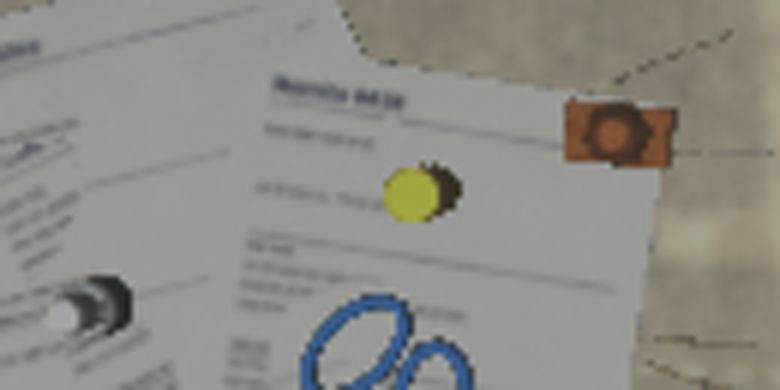

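View pics/zds.png

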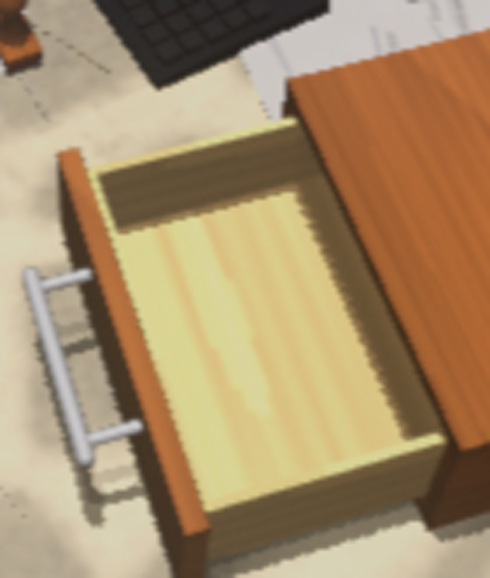

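View pics/zdt.png

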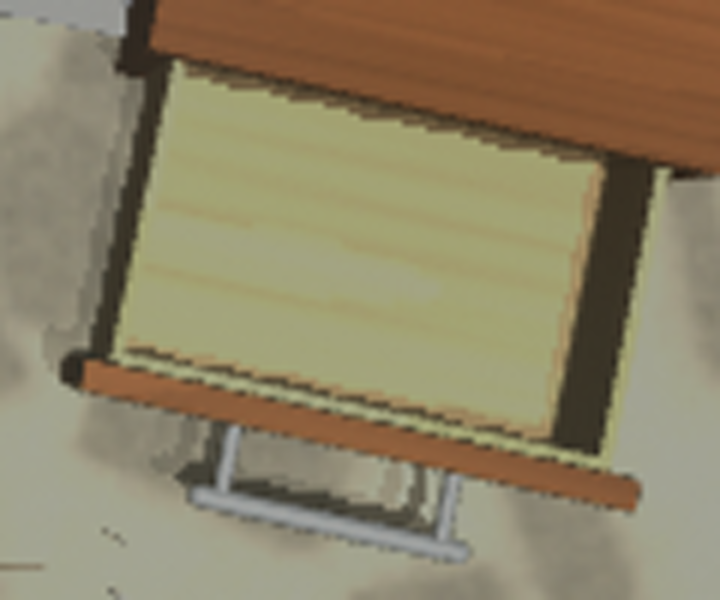

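The stamp's knob is clearly visible: zoom positions (467,352) in the scene view and (615,131) in the top view. The handle ends show at zoom (192,494) and (468,552) in the top view, and (30,272) and (85,460) in the scene view.

```bash
python3 - <<'E'
from h import *
np.set_printoptions(precision=1,suppress=True)
f=lambda x,y,x0,y0,k:((x+.5)/k-.5+x0,(y+.5)/k-.5+y0)
S=lambda x,y:f(x,y,150,130,6); T=lambda x,y:f(x,y,130,185,6); DS=lambda x,y:f(x,y,225,190,3.5); DT=lambda x,y:f(x,y,280,160,6)
print("knob",two("scene",S(467,352),"top",T(615,131)), plane("top",T(615,131),50), plane("scene",S(467,352),50))
print("foot corners top z17",[plane("top",T(*p),17) for p in((567,101),(675,110),(668,166),(566,158))])
print("foot scene z17",[plane("scene",S(*p),17) for p in((463,466),(519,443),(424,384))])
print("glue",two("scene",S(311,186),"top",T(412,195)))
print("bottle",two("scene",S(60,42),"top",T(65,317)))
h=[two("scene",DS(30,272),"top",DT(192,494)),two("scene",DS(85,460),"top",DT(468,552))];print("handle",h)
a,b=h[0][0],h[1][0];print(np.linalg.norm(b-a),(a+b)/2)
for u in((192,494),(468,552)):print(plane("top",DT(*u),77))
print("panel top outer z101",[plane("top",DT(*p),101) for p in((85,388),(635,508))])
print("panel top inner",[plane("top",DT(*p),101) for p in((85,360),(638,480))])
print("floor corners z22", [plane("top",DT(*p),22) for p in((118,352),(553,433))], [plane("top",DT(*p),22) for p in ((175,62),(603,160))])
print("unit edge z115",[plane("top",DT(*p),115) for p in((152,48),(715,172))],[plane("scene",DS(*p),115) for p in((290,82),(463,450))])
E
```

```text
knob (array([541. , 104.7,  57. ]), np.float64(0.6170194021295006)) [541.2 104.9  50. ] [543.  110.4  50. ]
foot corners top z17 [array([555.4, 129.7,  17. ]), array([551.7,  77.4,  17. ]), array([524.6,  80.4,  17. ]), array([527.9, 129.7,  17. ])]
foot scene z17 [array([524.2,  79.9,  17. ]), array([550.8,  79.7,  17. ]), array([529.1, 128.9,  17. ])]
glue (array([511.7, 194. ,  90.9]), np.float64(0.5847867908232556))
bottle (array([453.4, 354.3,  70. ]), np.float64(0.444686105118232))
handle [(array([ 447.5, -115.4,   75.6]), np.float64(1.2396239090760488)), (array([ 421.9, -239.5,   80. ]), np.float64(1.8587755636904848))]
126.8218610585203 [ 434.7 -177.5   77.8]
[ 447.1 -114.9   77. ]
[ 422.4 -240.8   77. ]
panel top outer z101 [array([495.7, -63. , 101. ]), array([ 445.4, -308.5,  101. ])]
panel top inner [array([508.2, -63. , 101. ]), array([ 457.8, -309.9,  101. ])]
floor corners z22 [array([509.5, -88.1,  22. ]), array([ 473.3, -297.3,   22. ])] [array([ 649.7, -114.9,   22. ]), array([ 604.9, -322. ,   22. ])]
unit edge z115 [array([646.9, -90.2, 115. ]), array([ 595., -340.,  115.])] [array([647.3, -92.4, 115. ]), array([ 594.6, -343.5,  115. ])]
```

Measurements agree with the given sizes:
- **Stamp:** about (540,104.5), yaw about -4°.
- **Glue stick:** (512,194), measured 91 mm tall against 93 given.
- **Drawer:** yaw about -11.6°, floor point about (548,-202), opening about 0.14.

Now I'll move above the stamp.

Emit:
servo_tool --translation '[[25,-35,0],[50,-70,0],[77,-108,0],[105,-147,0],[133,-186,0]]' --delta_rot '[[0,0,2],[0,0,4],[0,0,7],[0,0,10],[0,0,14]]' --gripper 0.25 --force 40

```text
time: 0.65
tcp_pos: [322.5, 408.0, 231.2]
tcp_rot: [-0.0, 0.03, 1.0, -0.0]
contact_force: [0.9, 0.1, 0.1]
finger_gap: 0.752
```

Emit:
servo_tool --translation '[[28,-39,0],[56,-78,0],[84,-117,0],[112,-156,0],[140,-195,0]]' --delta_rot '[[0,0,0],[0,0,0],[0,0,0],[0,0,0],[0,0,0]]'

```text
time: 1.15
tcp_pos: [462.5, 213.0, 231.4]
tcp_rot: [0.0, 0.031, 1.0, 0.0]
contact_force: [0.9, 0.8, 0.4]
finger_gap: 0.752
```

Emit:
servo_tool --translation '[[26,-37,-15],[52,-73,-30],[73,-102,-50],[78,-110,-61],[78,-110,-61]]' --delta_rot '[[0,0,0],[0,0,0],[0,0,0],[0,0,0],[0,0,0]]'

```text
time: 1.65
tcp_pos: [539.2, 102.9, 168.6]
tcp_rot: [-0.002, 0.033, 0.999, -0.001]
contact_force: [-0.8, 1.1, 0.5]
finger_gap: 0.745
```

```bash
python3 - <<'E'
from h import *
np.set_printoptions(precision=1,suppress=True)
s=env.read_state();w=env.capture("wrist");cv2.imwrite("pics/w1.png",w)
print(s["time"],s["tcp_pos"],rot(s["tcp_rot"]),s["finger_gap"])
for X in((540,104.5,68),(540,104.5,17),(555.4,129.7,17),(524.6,80.4,17),(s["tcp_pos"])):print(X,proj("wrist",X,s))
E
```

```text
1.65 [539.2 102.9 168.6] [[-1.   0.1 -0. ]
 [ 0.1  1.  -0. ]
 [ 0.  -0.  -1. ]] 0.7449161690543746
(540, 104.5, 68) [260.2 189.5]
(540, 104.5, 17) [260.2 172. ]
(555.4, 129.7, 17) [287.4 185.8]
(524.6, 80.4, 17) [233.3 157.8]
[539.2 102.9 168.6] [256.9 253.5]
```

View pics/w1.png

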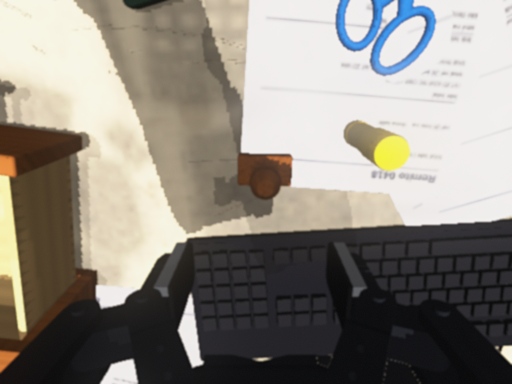

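The knob is at (265,179), about 5 px right of the prediction. I'll refine that with the settled pose.

```bash
python3 - <<'E'
from h import *
np.set_printoptions(precision=1,suppress=True)
for i in range(2):
    s=env.read_state();w=env.capture("wrist");print(s["time"],s["tcp_pos"],s["tcp_rot"])
hsv=cv2.cvtColor(w,cv2.COLOR_BGR2HSV)
m=cv2.inRange(hsv,(3,110,30),(18,255,255));m[:, :225]=0;m[:,310:]=0;m[:140]=0;m[215:]=0
print(cv2.boundingRect(m))
cv2.imwrite("pics/w2z.png",cv2.resize(w[135:215,215:315],None,fx=7,fy=7,interpolation=cv2.INTER_CUBIC))
x,y,a,b=cv2.boundingRect(m)
print(plane("wrist",(265,179),52,s),[plane("wrist",p,17,s) for p in((238,153.5),(291,154.5),(291,186),(238,185))])
E
```

```text
1.7 [539.  104.9 169.6] [-0.  0.  1. -0.]
1.75 [539.1 106.1 170.3] [-0.  0.  1.  0.]
(234, 154, 54, 44)
[537.1 112.2  52. ] [array([521.5,  88.4,  17. ]), array([525.5, 137.8,  17. ]), array([556.6, 136.9,  17. ]), array([552.4,  85.8,  17. ])]
```

View pics/w2z.png

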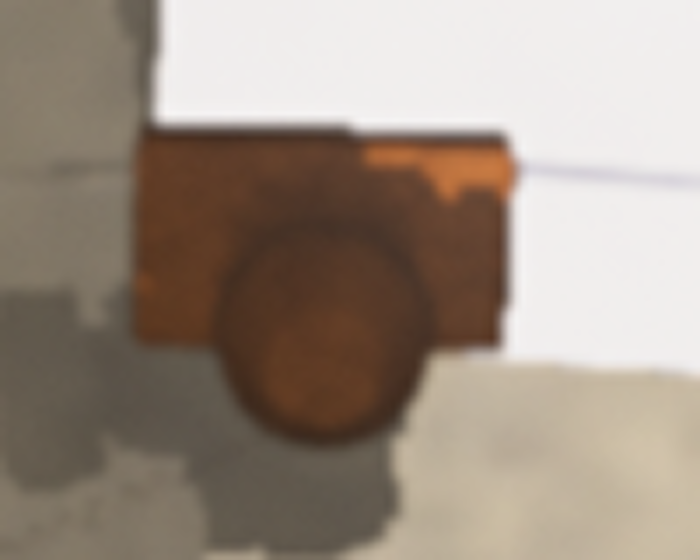

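```bash
python3 - <<'E'
from h import *
np.set_printoptions(precision=1,suppress=True)
s=env.read_state();s["tcp_pos"]=np.array([539.8,104.8,170.3]);print(s["tcp_rot"])
print(plane("wrist",(261.5,183),50,s),[plane("wrist",p,17,s) for p in((234.6,154.3),(287,154.5),(286.5,184.4),(234.6,184))])
print([plane("wrist",p,93,s) for p in((392,151),)])
E
```

```text
[-0.  0.  1.  0.]
[541.9 107.8  50. ] [array([522.9,  83.9,  17. ]), array([526.1, 132.8,  17. ]), array([555.5, 131.4,  17. ]), array([552.1,  81.4,  17. ])]
[array([510.2, 200. ,  93. ])]
```

Stamp refined to about (540.5,106.5). Descending over the knob.

Emit:
servo_tool --translation '[[0.5,1.5,-20],[0.5,1.5,-45],[0.5,1.5,-70],[0.5,1.5,-90],[0.5,1.5,-100]]' --delta_rot '[[0,0,0],[0,0,0],[0,0,0],[0,0,0],[0,0,0]]'

```text
time: 2.3
tcp_pos: [539.3, 108.3, 69.7]
tcp_rot: [-0.001, 0.03, 1.0, 0.0]
contact_force: [-0.1, 0.6, 0.0]
finger_gap: 0.753
```

Emit:
servo_tool --translation '[[0,0,-12],[0,0,-24],[0,0,-36],[0,0,-42],[0,0,-42]]' --delta_rot '[[0,0,0],[0,0,0],[0,0,0],[0,0,0],[0,0,0]]'

```text
time: 2.8
tcp_pos: [539.8, 106.2, 27.5]
tcp_rot: [-0.001, 0.031, 1.0, -0.0]
contact_force: [0.0, -0.3, -0.1]
finger_gap: 0.748
```

Emit:
servo_tool --translation '[[0,0,0],[0,0,0],[0,0,0],[0,0,0],[0,0,0]]' --delta_rot '[[0,0,0],[0,0,0],[0,0,0],[0,0,0],[0,0,0]]' --gripper 1.0 --force 30

```text
time: 3.3
tcp_pos: [540.7, 106.5, 28.8]
tcp_rot: [0.001, 0.031, 1.0, 0.0]
contact_force: [-0.7, 0.2, 4.5]
finger_gap: 0.278
```

```bash
python3 - <<'E'
from h import *
s=env.read_state();print(s["time"],s["tcp_pos"],s["contact_force"],s["finger_gap"])
cv2.imwrite("pics/g.png",env.capture("wrist"))
E
```

```text
3.3 [540.73578522 106.4790449   28.79228378] [-0.7079215   0.20293156  4.51853271] 0.2779299735813785
```

View pics/g.png

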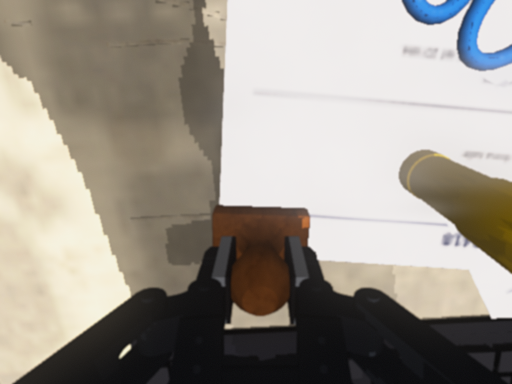

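The knob is between the pads with a gap of about 24 mm. I'll lift slowly and check it.

Emit:
servo_tool --translation '[[0,0,0],[0,0,2],[0,0,5],[0,0,10],[0,0,15]]' --delta_rot '[[0,0,0],[0,0,0],[0,0,0],[0,0,0],[0,0,0]]' --force 45

```text
time: 3.85
tcp_pos: [540.1, 106.2, 43.6]
tcp_rot: [-0.0, 0.031, 1.0, -0.0]
contact_force: [-0.1, 0.6, -1.1]
finger_gap: 0.275
```

```bash
python3 - <<'E'
from h import *
s=env.read_state();print(s["time"],s["tcp_pos"],s["contact_force"],s["finger_gap"])
cv2.imwrite("pics/g2.png",env.capture("wrist"))
cv2.imwrite("pics/g2s.png",cv2.resize(env.capture("scene")[120:240,140:300],None,fx=4.5,fy=4.5))
E
```

```text
3.85 [540.12278017 106.24619178  43.63140673] [-0.12588952  0.57647698 -1.12115831] 0.27509444554624646
```

View pics/g2.png

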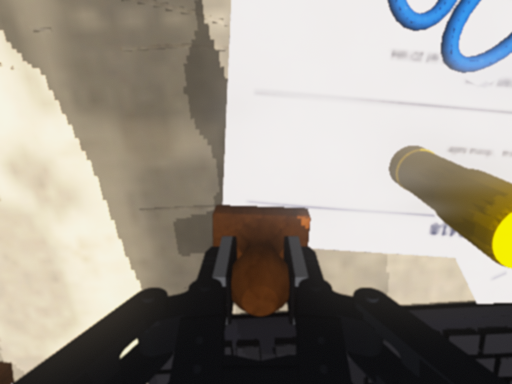

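View pics/g2s.png

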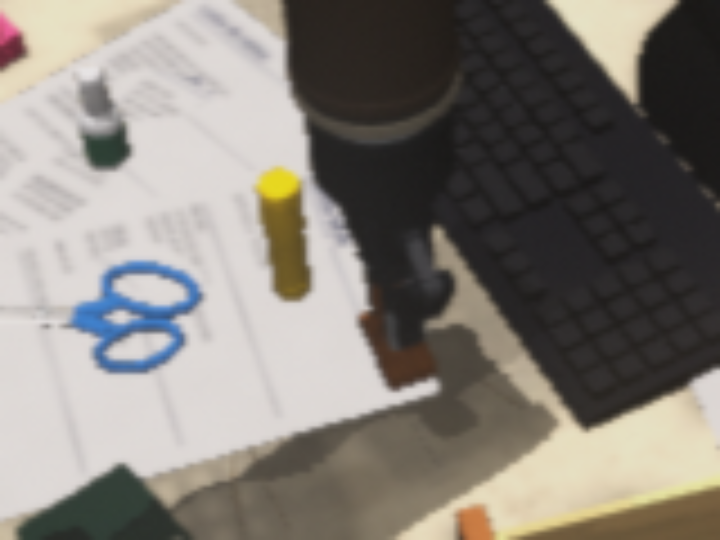

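The stamp is held upright and the glue and bottle are undisturbed. Next I lift clear and carry it to above the drawer, turning -8°.

Emit:
servo_tool --translation '[[0,0,15],[0,0,40],[0,0,70],[0,0,100],[0,0,120]]' --delta_rot '[[0,0,0],[0,0,0],[0,0,0],[0,0,0],[0,0,0]]'

```text
time: 4.45
tcp_pos: [540.8, 106.4, 165.4]
tcp_rot: [0.001, 0.031, 1.0, 0.0]
contact_force: [0.9, -0.1, -1.0]
finger_gap: 0.274
```

Emit:
servo_tool --translation '[[0,-15,0],[1,-40,0],[2,-70,0],[3,-105,0],[4,-140,0]]' --delta_rot '[[0,0,-1],[0,0,-2],[0,0,-4],[0,0,-6],[0,0,-8]]'

```text
time: 4.95
tcp_pos: [543.5, -35.6, 162.5]
tcp_rot: [-0.001, 0.102, 0.995, -0.0]
contact_force: [0.3, 1.1, -0.3]
finger_gap: 0.275
```

Emit:
servo_tool --translation '[[1,-35,0],[2,-70,0],[3,-105,0],[3,-135,0],[4,-155,0]]' --delta_rot '[[0,0,0],[0,0,0],[0,0,0],[0,0,0],[0,0,0]]'

```text
time: 5.45
tcp_pos: [546.7, -192.4, 162.4]
tcp_rot: [-0.001, 0.103, 0.995, -0.001]
contact_force: [0.4, 0.1, -0.5]
finger_gap: 0.275
```

Emit:
servo_tool --translation '[[0,-10,0],[0,-12,0],[0,-12,0]]' --delta_rot '[[0,0,0],[0,0,0],[0,0,0]]'

```text
time: 5.75
tcp_pos: [548.0, -200.0, 162.8]
tcp_rot: [-0.0, 0.101, 0.995, 0.0]
contact_force: [0.4, -0.7, -0.6]
finger_gap: 0.272
```

```bash
python3 - <<'E'
from h import *
s=env.read_state();print(s["time"],s["tcp_pos"],s["tcp_rot"],s["finger_gap"],s["contact_force"])
cv2.imwrite("pics/d1.png",env.capture("wrist"))
cv2.imwrite("pics/d1s.png",cv2.resize(env.capture("scene")[120:384,180:480],None,fx=2.2,fy=2.2))
E
```

```text
5.75 [ 547.99878653 -199.98921228  162.81248428] [-4.38268052e-04  1.00835518e-01  9.94902964e-01  3.12336682e-04] 0.2721066566041277 [ 0.39223771 -0.70508474 -0.61960608]
```

View pics/d1.png

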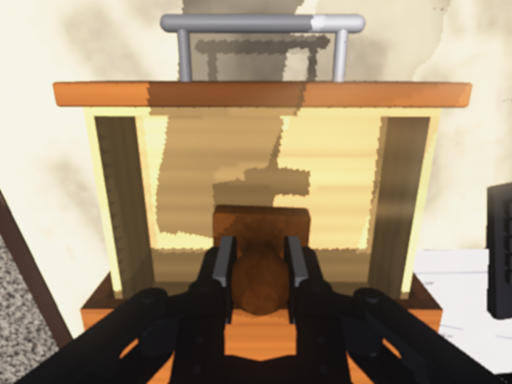

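View pics/d1s.png

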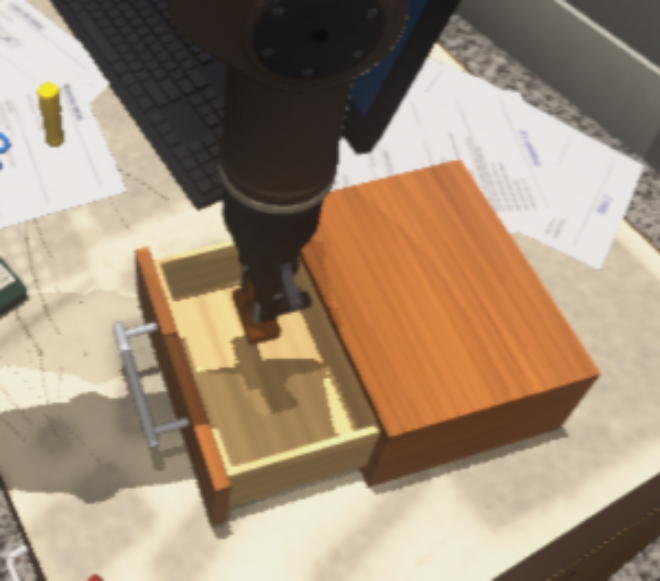

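The drawer is square in the wrist view: bar horizontal from (162,22) to (364,22), stamp at (261,260) mid-width. As a check, I'll compute the handle and floor point from this view.

```bash
python3 - <<'E'
from h import *
np.set_printoptions(precision=1,suppress=True)
s=env.read_state()
a=plane("wrist",(162,22),77,s);b=plane("wrist",(364,22),77,s);m=(a+b)/2
d=(b-a)/np.linalg.norm(b-a); x=np.array([d[1],-d[0],0]);x*=np.sign(x[0])
print(a,b,np.linalg.norm(b-a),x,np.degrees(np.arctan2(x[1],x[0])),m+116*x, (s["tcp_pos"]-m)@x)
E
```

```text
[ 421.3 -235.4   77. ] [ 446.9 -109.2   77. ] 128.79901819239322 [ 1.  -0.2  0. ] -11.465288208342166 [ 547.8 -195.4   77. ] 117.32697330760683
```

The floor point from this view agrees to within a few mm. Lowering now.

Emit:
servo_tool --translation '[[0,0,-12],[0,0,-32],[0,0,-55],[0,0,-78],[0,0,-95]]' --delta_rot '[[0,0,0],[0,0,0],[0,0,0],[0,0,0],[0,0,0]]'

```text
time: 6.35
tcp_pos: [547.6, -199.4, 66.1]
tcp_rot: [-0.001, 0.1, 0.995, 0.0]
contact_force: [0.2, 0.5, -0.1]
finger_gap: 0.27
```

Emit:
servo_tool --translation '[[0,0,-6],[0,0,-11],[0,0,-14],[0,0,-15.5],[0,0,-15.5]]' --delta_rot '[[0,0,0],[0,0,0],[0,0,0],[0,0,0],[0,0,0]]'

```text
time: 6.85
tcp_pos: [548.6, -200.7, 53.2]
tcp_rot: [0.0, 0.101, 0.995, -0.0]
contact_force: [-0.3, -0.3, -0.4]
finger_gap: 0.269
```

Emit:
servo_tool --translation '[[0,0,-0.7],[0,0,-1.4],[0,0,-1.4]]' --delta_rot '[[0,0,0],[0,0,0],[0,0,0]]'

```text
time: 7.15
tcp_pos: [548.4, -200.7, 51.6]
tcp_rot: [0.0, 0.101, 0.995, 0.0]
contact_force: [-1.0, -0.5, -0.4]
finger_gap: 0.274
```

Emit:
servo_tool --translation '[[0,0,-0.5],[0,0,-1],[0,0,-1]]' --delta_rot '[[0,0,0],[0,0,0],[0,0,0]]'

```text
time: 7.45
tcp_pos: [548.7, -200.6, 50.9]
tcp_rot: [0.0, 0.101, 0.995, 0.0]
contact_force: [-0.7, 1.5, 4.6]
finger_gap: 0.274
```

It touched down at 4.6 N with TCP z = 50.9, as predicted. Releasing.

Emit:
servo_tool --translation '[[0,0,0],[0,0,0],[0,0,0],[0,0,0],[0,0,0]]' --delta_rot '[[0,0,0],[0,0,0],[0,0,0],[0,0,0],[0,0,0]]' --gripper 0.3

```text
time: 7.95
tcp_pos: [548.2, -200.7, 50.3]
tcp_rot: [-0.0, 0.101, 0.995, 0.0]
contact_force: [0.6, 0.7, 0.3]
finger_gap: 0.7
```

Emit:
servo_tool --translation '[[0,0,5],[0,0,20],[0,0,45],[0,0,80],[0,0,110]]' --delta_rot '[[0,0,0],[0,0,0],[0,0,0],[0,0,0],[0,0,0]]'

```text
time: 8.45
tcp_pos: [548.2, -200.8, 162.2]
tcp_rot: [0.0, 0.101, 0.995, -0.0]
contact_force: [0.7, -0.6, 0.2]
finger_gap: 0.702
```

```bash
python3 - <<'E'
from h import *
s=env.read_state();print(s["time"],s["tcp_pos"],s["finger_gap"],s["contact_force"])
cv2.imwrite("pics/r1.png",env.capture("wrist"))
E
```

```text
8.45 [ 548.23953213 -200.80103851  162.20350862] 0.7015793955388461 [ 0.71758305 -0.58465213  0.21983132]
```

View pics/r1.png

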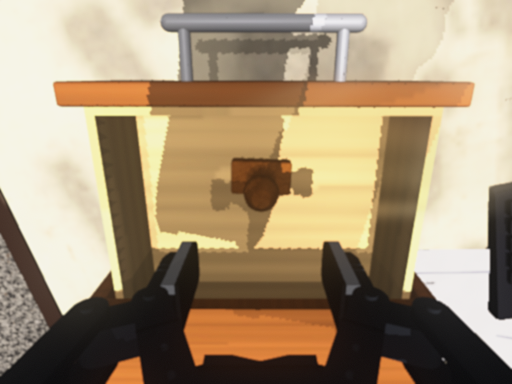

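The stamp stands upright in the drawer at (261,183) and is free of the fingers. I'll back off over the front panel with the fingers shut.

Emit:
servo_tool --translation '[[-12,3,0],[-40,9,0],[-75,17,0],[-110,24,0],[-140,31,0]]' --delta_rot '[[0,0,0],[0,0,0],[0,0,0],[0,0,0],[0,0,0]]' --gripper 1.0

```text
time: 9.0
tcp_pos: [406.4, -169.4, 160.5]
tcp_rot: [-0.0, 0.101, 0.995, 0.0]
contact_force: [0.4, 0.1, 0.0]
finger_gap: 0.001
```

Emit:
servo_tool --translation '[[-20,4,0],[-25,5,-10],[-25,5,-40],[-25,5,-75],[-25,5,-100]]' --delta_rot '[[0,0,0],[0,0,0],[0,0,0],[0,0,0],[0,0,0]]'

```text
time: 9.5
tcp_pos: [383.1, -164.6, 59.3]
tcp_rot: [0.0, 0.101, 0.995, -0.0]
contact_force: [0.3, 0.1, -0.3]
finger_gap: -0.005
```

```bash
python3 - <<'E'
from h import *
s=env.read_state();print(s["time"],s["tcp_pos"],s["finger_gap"],s["contact_force"])
cv2.imwrite("pics/p1s.png",cv2.resize(env.capture("scene")[120:384,180:480],None,fx=2.2,fy=2.2))
E
```

```text
9.5 [ 383.05284745 -164.61800142   59.34506807] -0.005364457361113646 [ 0.27287143  0.13972912 -0.30149759]
```

View pics/p1s.png

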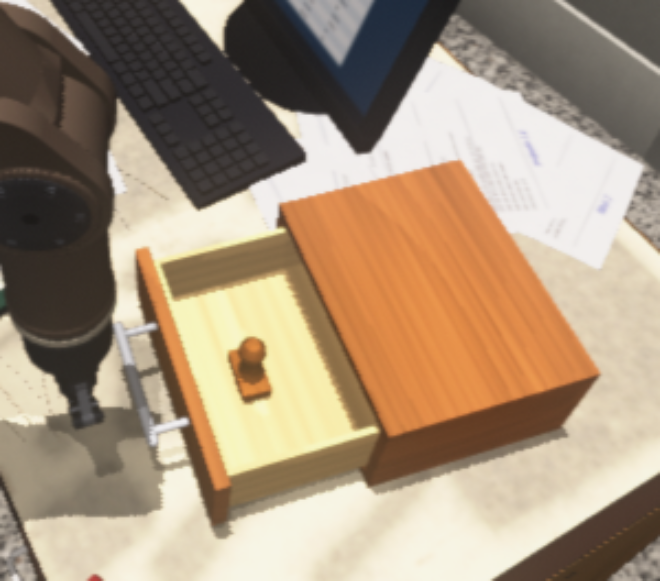

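The stamp is upright at zoom (250,365), and the shut fingers stand in front of the bar. I'll push along (0.98,-0.2), gently.

Emit:
servo_tool --translation '[[7.8,-1.6,0],[15,-3,0],[20,-4,0],[24,-4.8,0],[28,-5.6,0]]' --delta_rot '[[0,0,0],[0,0,0],[0,0,0],[0,0,0],[0,0,0]]'

```text
time: 10.05
tcp_pos: [412.2, -170.4, 61.1]
tcp_rot: [0.001, 0.101, 0.995, -0.0]
contact_force: [-0.3, 0.1, -0.1]
finger_gap: -0.005
```

Emit:
servo_tool --translation '[[3,-0.6,0],[6,-1.2,0],[9,-1.8,0],[12,-2.4,0],[15,-3,0]]' --delta_rot '[[0,0,0],[0,0,0],[0,0,0],[0,0,0],[0,0,0]]'

```text
time: 10.55
tcp_pos: [426.2, -173.2, 60.3]
tcp_rot: [-0.0, 0.101, 0.995, 0.0]
contact_force: [-1.7, 0.3, 0.3]
finger_gap: 0.004
```

Emit:
servo_tool --translation '[[4,-0.8,0],[8,-1.6,0],[12.5,-2.5,0],[17.5,-3.5,0],[22.5,-4.5,0]]' --delta_rot '[[0,0,0],[0,0,0],[0,0,0],[0,0,0],[0,0,0]]'

```text
time: 11.05
tcp_pos: [449.2, -178.0, 60.4]
tcp_rot: [-0.0, 0.101, 0.995, -0.0]
contact_force: [-1.7, -1.0, -0.3]
finger_gap: 0.002
```

```bash
python3 - <<'E'
from h import *
s=env.read_state();print(s["time"],s["tcp_pos"],s["finger_gap"],s["contact_force"])
cv2.imwrite("pics/p2s.png",cv2.resize(env.capture("scene")[120:384,180:480],None,fx=2.2,fy=2.2))
E
```

```text
11.05 [ 449.15861636 -177.96303518   60.36995279] 0.001866389391384753 [-1.70792347 -0.97226278 -0.28957652]
```

View pics/p2s.png

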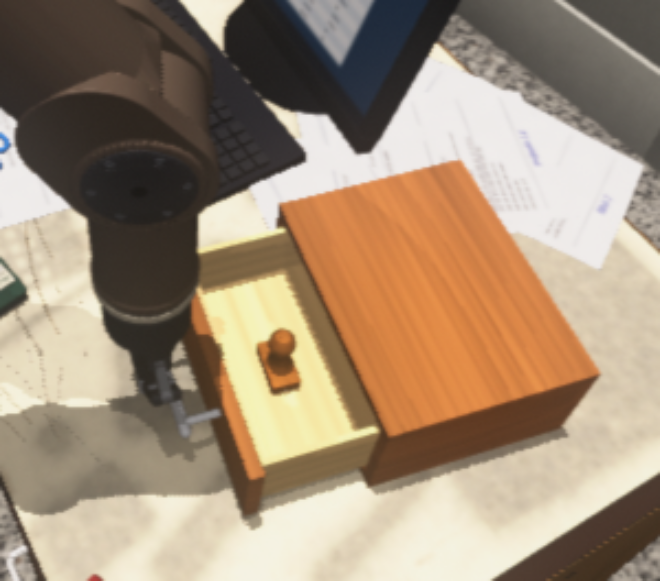

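The drawer is sliding at about 2 N and the stamp is still upright, so I'll continue.

Emit:
servo_tool --translation '[[5,-1,0],[10,-2,0],[15,-3,0],[20,-4,0],[25,-5,0]]' --delta_rot '[[0,0,0],[0,0,0],[0,0,0],[0,0,0],[0,0,0]]'

```text
time: 11.6
tcp_pos: [474.2, -182.9, 60.4]
tcp_rot: [-0.0, 0.101, 0.995, -0.0]
contact_force: [-0.7, -1.6, -0.2]
finger_gap: 0.002
```

Emit:
servo_tool --translation '[[5,-1,0],[10,-2,0],[15,-3,0],[20,-4,0],[25,-5,0]]' --delta_rot '[[0,0,0],[0,0,0],[0,0,0],[0,0,0],[0,0,0]]'

```text
time: 12.1
tcp_pos: [499.2, -187.9, 60.4]
tcp_rot: [-0.0, 0.101, 0.995, 0.0]
contact_force: [-1.2, -0.2, 0.1]
finger_gap: -0.001
```

Emit:
servo_tool --translation '[[5,-1,0],[10,-2,0],[15,-3,0],[20,-4,0],[25,-5,0]]' --delta_rot '[[0,0,0],[0,0,0],[0,0,0],[0,0,0],[0,0,0]]'

```text
time: 12.6
tcp_pos: [524.2, -192.9, 60.4]
tcp_rot: [0.0, 0.101, 0.995, 0.0]
contact_force: [-1.5, 0.5, 0.6]
finger_gap: 0.004
```

Emit:
servo_tool --translation '[[4,-0.8,0],[7,-1.4,0],[10,-2,0],[12,-2.4,0],[14,-2.8,0]]' --delta_rot '[[0,0,0],[0,0,0],[0,0,0],[0,0,0],[0,0,0]]'

```text
time: 13.1
tcp_pos: [537.9, -195.6, 60.4]
tcp_rot: [-0.0, 0.101, 0.995, 0.0]
contact_force: [-0.6, -0.6, 0.3]
finger_gap: -0.001
```

```bash
python3 - <<'E'
from h import *
s=env.read_state();print(s["time"],s["tcp_pos"],s["finger_gap"],s["contact_force"])
cv2.imwrite("pics/p3s.png",cv2.resize(env.capture("scene")[120:384,180:480],None,fx=2.2,fy=2.2))
E
```

```text
13.1 [ 537.88008193 -195.5633362    60.40786852] -0.0006823070288901674 [-0.5824248  -0.60119921  0.29725694]
```

View pics/p3s.png

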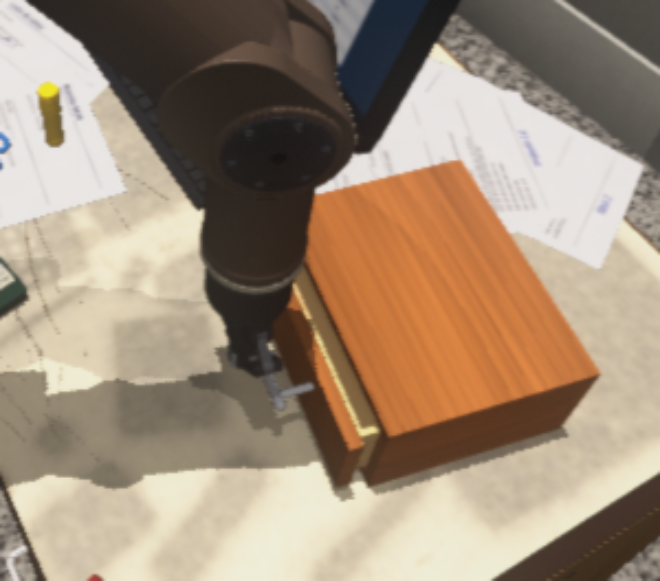

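About 20 mm remains. I'll finish slowly and watch the force.

Emit:
servo_tool --translation '[[2.5,-0.5,0],[5,-1,0],[7.5,-1.5,0],[10,-2,0],[12,-2.4,0]]' --delta_rot '[[0,0,0],[0,0,0],[0,0,0],[0,0,0],[0,0,0]]'

```text
time: 13.65
tcp_pos: [550.1, -198.0, 60.4]
tcp_rot: [0.0, 0.101, 0.995, 0.0]
contact_force: [-1.9, 0.8, 0.4]
finger_gap: -0.002
```

Emit:
servo_tool --translation '[[1,-0.2,0],[2,-0.4,0],[3,-0.6,0],[4,-0.8,0],[5,-1,0]]' --delta_rot '[[0,0,0],[0,0,0],[0,0,0],[0,0,0],[0,0,0]]'

```text
time: 14.15
tcp_pos: [554.8, -199.0, 60.4]
tcp_rot: [-0.0, 0.101, 0.995, 0.0]
contact_force: [-1.4, 0.7, 0.7]
finger_gap: -0.005
```

Emit:
servo_tool --translation '[[1,-0.2,0],[2,-0.4,0],[3,-0.6,0]]' --delta_rot '[[0,0,0],[0,0,0],[0,0,0]]'

```text
time: 14.45
tcp_pos: [556.1, -199.3, 60.2]
tcp_rot: [-0.002, 0.101, 0.995, 0.0]
contact_force: [-9.2, 0.5, 6.1]
finger_gap: 0.004
```

Emit:
servo_tool --translation '[[1,-0.2,0],[2,-0.4,0]]' --delta_rot '[[0,0,0],[0,0,0]]'

```text
time: 14.65
tcp_pos: [556.1, -199.3, 59.9]
tcp_rot: [-0.003, 0.101, 0.995, 0.001]
contact_force: [-15.4, 1.9, 9.7]
finger_gap: 0.002
```

```bash
python3 - <<'E'
from h import *
s=env.read_state();print(s["time"],s["tcp_pos"],s["finger_gap"],s["contact_force"])
cv2.imwrite("pics/p4s.png",cv2.resize(env.capture("scene")[200:384,260:480],None,fx=3.2,fy=3.2))
E
```

```text
14.65 [ 556.14075137 -199.29004978   59.86495308] 0.002216581333090428 [-15.42865394   1.93597554   9.69658968]
```

View pics/p4s.png

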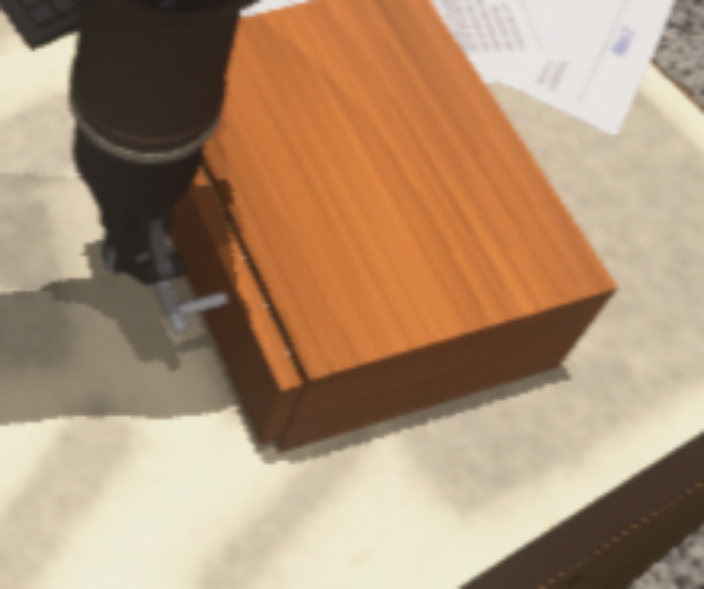

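The panel is flush with the unit, with only a thin seam at zoom (250,270), and the force rose to 15 N with no motion, so the drawer is shut. Backing off straight.

Emit:
servo_tool --translation '[[-5,1,0],[-15,3,0],[-35,7,0],[-60,12,0],[-85,17,0]]' --delta_rot '[[0,0,0],[0,0,0],[0,0,0],[0,0,0],[0,0,0]]'

```text
time: 15.2
tcp_pos: [474.1, -182.8, 60.6]
tcp_rot: [0.001, 0.101, 0.995, -0.0]
contact_force: [-0.0, 0.1, 0.3]
finger_gap: -0.003
```

Emit:
servo_tool --translation '[[-20,4,20],[-40,8,60],[-50,40,100],[-50,80,140],[-50,110,150]]' --delta_rot '[[0,0,0],[0,0,0],[0,0,0],[0,0,0],[0,0,0]]'

```text
time: 15.7
tcp_pos: [425.6, -72.4, 213.6]
tcp_rot: [0.003, 0.102, 0.995, 0.0]
contact_force: [0.5, 0.2, -0.4]
finger_gap: 0.002
```

Emit:
servo_tool --translation '[[0,0,0],[0,0,0],[0,0,0]]' --delta_rot '[[0,0,0],[0,0,0],[0,0,0]]'

```text
time: 16.0
tcp_pos: [424.3, -73.8, 210.0]
tcp_rot: [-0.0, 0.101, 0.995, -0.0]
contact_force: [-0.2, 0.1, -0.1]
finger_gap: 0.002
```

```bash
python3 - <<'E'
from h import *
s=env.read_state();print(s["time"],s["tcp_pos"],s["contact_force"])
cv2.imwrite("pics/f_s.png",cv2.resize(env.capture("scene"),None,fx=1.5,fy=1.5))
cv2.imwrite("pics/f_t.png",cv2.resize(env.capture("top")[80:280,100:440],None,fx=2.3,fy=2.3))
E
```

```text
16.0 [424.34615639 -73.75564288 209.98013159] [-0.20379384  0.09126798 -0.13399843]
```

View pics/f_s.png

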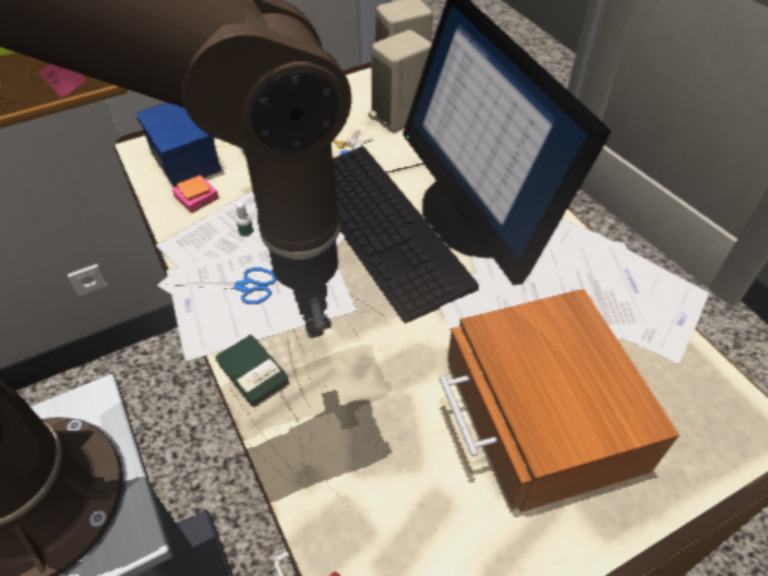

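View pics/f_t.png

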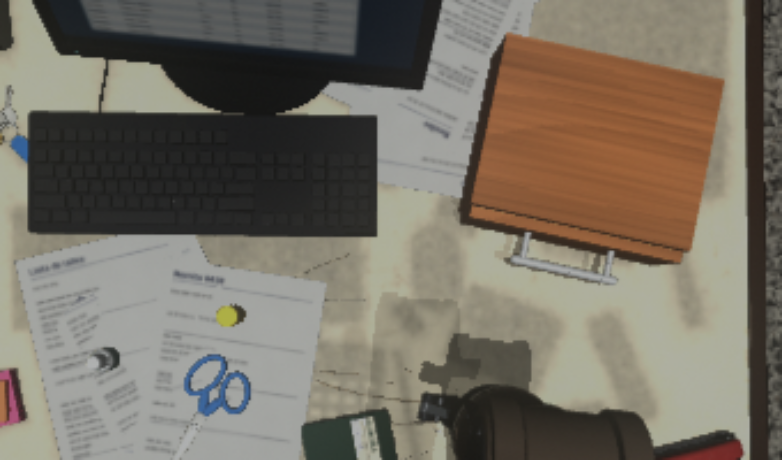

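The drawer is flush and stayed shut, and the glue (zoom 229,315) and bottle (zoom 102,358) are standing where they were. One numeric check of how far the handle moved, then I hand in.

```bash
python3 - <<'E'
from h import *
f=lambda x,y:((x+.5)/2.3-.5+100,(y+.5)/2.3-.5+80)
a,b=[plane("top",f(*p),77) for p in((508,261),(617,282))];m=(a+b)/2
print(m,(m-np.array([434.7,-177.8,77]))@[.98,-.2,0])
print(plane("top",f(229,315),93))
print(env.sign_off())
E
```

```text
[ 568.87157479 -204.43327647   77.        ] 136.814798591081
[512.60774228 191.04354602  93.        ]
the job is handed in; nothing more can be done
None
```

The stamp is in the drawer and the drawer is shut; I handed the job in at about 16 s, well under the 51 s limit. I gripped the stamp by its knob, set it down on its foot mid-drawer and let go. Then I pushed the drawer shut by its bar at about 50 mm/s, slowing near the end.

**Last checks:**
- **Drawer:** the front panel is flush with the unit. The bar moved about 137 mm, in line with the roughly 140 mm opening I first measured. The push ended at a firm stop with about 15–18 N and no further motion, and the drawer did not spring back.
- **Stamp:** it was upright after release and again about 30 mm into the push. I couldn't see it once the drawer was shut, so its final stance rests on the gentle push.
- **Glue stick and bottle:** both are standing. The glue stick's position agrees with its first measurement to about 3 mm, which is roughly the measuring error; the bottle I judged by eye only.

**Disagreement:** the cameras differed by up to about 7 mm sideways (y): about 3 mm for the stamp, and 6–7 mm for the drawer's floor point and the glue stick. It did not affect the result.

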